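# Touch off the gauges on the plaster relief

## Task

Zero the carving arm on the plaster relief: with the fingertips, lightly press down the cap of the red touch gauge, then the blue, then the yellow, sinking each cap about half way and never down onto its stop. Do not touch the green gauge, and do not grasp, lift, tip or shift any gauge or disturb the other things on the bench.

Things in the scene. Friction and masses are not known exactly. Their poses are not given: they have to be found in the camera images.
- relief: Fixed plaster relief panel, 210 (x) x 310 (y) x 22 mm, lying flat on the bench; a round face, up to 55 mm above the bench, in its middle (radius 56 mm). Origin: centre of its underside, z up.
- gauge_red: The red touch gauge: a loose upright aluminium cylinder (38 mm diameter, 44 mm high, about 0.4 kg) on a dark foot (48 mm diameter), standing near a corner of the relief panel, with a red cap on top and a red band. Which gauge is at which corner varies. Origin: centre of its underside, z up.
- cap_red (a joint): How far the red cap has sunk, in m: 0 = fully up, 0.016 = on its hard stop. It starts at 0 to 0.002. Pressing the cap straight down with about 2 N overcomes its friction; it has no spring and stays at the depth where it is left.
- red_top (a point): Centre of the top face of the red cap (a flat disc, 30 mm diameter, 10 mm thick, on a thin stem); it moves down with the cap. When fully up it is 70 mm above the gauge's underside, 92 mm above the bench, and 16 mm of stem show between cap and body.
- gauge_blue: The blue touch gauge: a loose upright aluminium cylinder (38 mm diameter, 44 mm high, about 0.4 kg) on a dark foot (48 mm diameter), standing near a corner of the relief panel, with a blue cap on top and a blue band. Which gauge is at which corner varies. Origin: centre of its underside, z up.
- cap_blue (a joint): How far the blue cap has sunk, in m: 0 = fully up, 0.016 = on its hard stop. It starts at 0 to 0.002. Pressing the cap straight down with about 2 N overcomes its friction; it has no spring and stays at the depth where it is left.
- blue_top (a point): Centre of the top face of the blue cap (a flat disc, 30 mm diameter, 10 mm thick, on a thin stem); it moves down with the cap. When fully up it is 70 mm above the gauge's underside, 92 mm above the bench, and 16 mm of stem show between cap and body.
- gauge_yellow: The yellow touch gauge: a loose upright aluminium cylinder (38 mm diameter, 44 mm high, about 0.4 kg) on a dark foot (48 mm diameter), standing near a corner of the relief panel, with a yellow cap on top and a yellow band. Which gauge is at which corner varies. Origin: centre of its underside, z up.
- cap_yellow (a joint): How far the yellow cap has sunk, in m: 0 = fully up, 0.016 = on its hard stop. It starts at 0 to 0.002. Pressing the cap straight down with about 2 N overcomes its friction; it has no spring and stays at the depth where it is left.
- yellow_top (a point): Centre of the top face of the yellow cap (a flat disc, 30 mm diameter, 10 mm thick, on a thin stem); it moves down with the cap. When fully up it is 70 mm above the gauge's underside, 92 mm above the bench, and 16 mm of stem show between cap and body.
- gauge_green: The green touch gauge: a loose upright aluminium cylinder (38 mm diameter, 44 mm high, about 0.4 kg) on a dark foot (48 mm diameter), standing near a corner of the relief panel, with a green cap on top and a green band. Which gauge is at which corner varies. Origin: centre of its underside, z up.
- cap_green (a joint): How far the green cap has sunk, in m: 0 = fully up, 0.016 = on its hard stop. It starts at 0 to 0.002. Pressing the cap straight down with about 2 N overcomes its friction; it has no spring and stays at the depth where it is left.
- green_top (a point): Centre of the top face of the green cap (a flat disc, 30 mm diameter, 10 mm thick, on a thin stem); it moves down with the cap. When fully up it is 70 mm above the gauge's underside, 92 mm above the bench, and 16 mm of stem show between cap and body.
- pigment_jar: Bystander: small amber glass jar, 32 mm diameter, 46 mm high, standing on the relief panel between two gauges. Origin: centre of its underside.
- cork_block: Bystander: cork sanding block 34 x 24 x 20 mm on the relief panel between two gauges. Origin: centre of its underside.
- mallet: Bystander: hammer lying on the bench at the robot's right. Origin under it.
- bust: Bystander: small plaster bust, 120 mm high, 68 mm wide, on the bench at the left. Origin: centre of its underside.
- bowl: Bystander: terracotta bowl, 100 mm diameter, 45 mm high, on the bench at the left. Origin: centre of its underside.
Not all that is in view belongs to the job. What is shaped like the gauge_yellow but pink or turquoise is not meant.

How it is judged:
On the way, in this order (a step that is already met when the one before it is completed fails the run):
1. the red cap has been pressed down part way (more than 4 mm, less than 13.5 mm) (value of joint cap_red between 0.004 and 0.0135 m), for 0.2 s.
2. the blue cap has been pressed down part way (more than 4 mm, less than 13.5 mm) (value of joint cap_blue between 0.004 and 0.0135 m), for 0.2 s.
3. the yellow cap has been pressed down part way (more than 4 mm, less than 13.5 mm) (value of joint cap_yellow between 0.004 and 0.0135 m), for 0.2 s.
At the end, for the whole second after the job is handed in: The red, blue and yellow caps are each sunk by 4 to 13.5 mm (of 16), the green cap is still up (less than 3 mm), and all four gauges stand upright and at rest within 12 mm of where they began (all of step 1 and all of step 2 and all of step 3 and value of joint cap_green below 0.003 m and distance of each of gauge_red, gauge_blue, gauge_yellow, gauge_green from where it was at the start of the episode below 0.012 m and angle between each of gauge_red, gauge_blue, gauge_yellow, gauge_green's own z axis and vertical below 0.1 rad and linear speed of each of gauge_red, gauge_blue, gauge_yellow, gauge_green below 0.02 m/s); the robot touches nothing.
It fails at once if the blue gauge is touched before the red cap is down, or the yellow gauge before the blue cap is down ((contact force between the fingers and gauge_blue above 0.3 N and value of joint cap_red below 0.004 m) or (contact force between the fingers and gauge_yellow above 0.3 N and value of joint cap_blue below 0.004 m)).
It fails at once if the green gauge is touched (contact force between any of the fingers, the arm and gauge_green above 0.3 N).
It fails at once if a cap is driven down onto its stop (past 14.5 mm) or a gauge is pushed harder than 15 N (value of joint any of cap_red, cap_blue, cap_yellow, cap_green above 0.0145 m or (contact force between the fingers and gauge_red above 15 N or contact force between the fingers and gauge_blue above 15 N or contact force between the fingers and gauge_yellow above 15 N or contact force between the fingers and gauge_green above 15 N)).
It fails at once if a gauge is shifted, lifted or carried (more than 15 mm) or tipped (more than 0.25 rad) (distance of any of gauge_red, gauge_blue, gauge_yellow, gauge_green from where it was at the start of the episode above 0.015 m or angle between any of gauge_red, gauge_blue, gauge_yellow, gauge_green's own z axis and vertical above 0.25 rad).
It fails at once if a bystander is moved by more than 20 mm (distance of any of pigment_jar, cork_block, mallet, bust, bowl from where it was at the start of the episode above 0.02 m).
It also fails if it takes over 45 s, if anything falls off the work surface, if the arm or the gripper's body presses on something with over 40 N, if the wrist force passes 120 N, or if a joint passes its speed limit or range.

## Robot

A 6-joint arm with a two-finger parallel gripper is mounted at the origin on the work surface. World frame = base frame: x ahead of the robot, y to its left, z up, the work surface at z = 0. Lengths are in m, angles in rad, forces in N, time in s.
With the tool pointing down it reaches from about 0.375 to 0.825 m from the base axis. Payload 5.5 kg.
Tool frame: the origin (TCP) lies at the very end of the fingers, on their centre line; the grasp point (between the pads) lies env.grasp_offset behind it (env.grasp_offset is the distance from the TCP to the grasp point, in m); z points along the fingers, y is the line along which they close (so a half turn about z gives the same grasp; the last joint's range is limited). The gripper opens to 85 mm and grips with 20 to 120 N. Pads are 22 mm wide; open, the fingers measure 114 mm over their backs; the gripper's body (76 mm by 85 mm) begins 54 mm behind the grasp point. The pads swing forward as they close: fully open they stand 13 mm farther back than shut.
Start: joints at [-1.197, 0.314, -0.047, 1.21, 0, 1.571], TCP at [0.219, -0.559, 0.231] pointing down, gripper open.
Joint ranges: [-2.67, 2.67], [-0.69, 1.73], [-1.03, 1.25], [-2.08, 2.16], [-1.42, 1.45], [-3.14, 3.14]. Speed limits (rad/s): [2.39, 2.39, 3.01, 3.14, 3.14, 3.14].

## Interface

Orientations are given as a rotation vector (axis times angle).
In Python, from rig import env, eyes gives the robot as it stands. The module is installed in compiled form; this text tells all that it offers.
- The arm moves only by the tool carry_out, never from a script. Its argument "rows" is a list of rows, each a list of 5 numbers: the opening, from 0 (shut) to 1 (fully open), then the shift along the tool's x, y, z in cm, then the turn about the tool's z in rad. A call has 1 to 10 rows; each row shifts and turns the commanded pose from where the row before left it, along the tool's axes as they then stand; what a row does not reach is not made up. A row lasts 1/10 s, in which the tool goes at most 50 mm and 8.59 degrees, less where a joint would pass 70% of its speed; a pose out of reach is approached as far as the arm can. A call with a gripper value outside its range is refused whole. The fingers move at their own pace and stop on an object; the grip force is fixed at half the most. Time passes only in rows, so rows that do not move let the fingers close. It gives the time, the measured TCP pose, the force, the opening and the grip force at its end, in the units of the state.
- env.read_state(): the state, without advancing time (a new reading comes with each control period).
- eyes.grab_frame(name): name is "scene" or "top"; returns a dict with "color" (384x512x3 uint8, red, green, blue), "range_z" (384x512 float32, m along the optical axis (not along the pixel's ray), 0 where there is no reading), "fovy" (degrees; the focal length in pixels is half the picture's height over the tangent of half this angle, whatever the lens; pixels are square), "cx", "cy" (the principal point, pixels), "rvec" (rotation vector, rad) and "tvec" (3), from world to camera coordinates, as OpenCV has them. Camera axes: x right, y down, z forward; pixel columns grow to the right and rows downward; lengths in m; the calibration is good to about 2 mm. A picture is of the moment at which its call begins.
- env.job_done(): hands the job in; it is judged then, once.
Trained networks look in the newest picture that a camera, given by its name, has taken for a name from the list of things; names that differ only in an ending like _2 or _b are one class to them, and where a whole thing is asked for, a point or a joint stands for the part that bears it (a point fixed in the world has none). Each returns a list of dicts, best first, with "p" (0 to 1); they miss things now and then, are a little off and sometimes report something else, mostly with a low value. They report only what shows in the picture. A call takes as long as a camera call. They do not tell look-alikes from the thing itself.
- eyes.trace(name, camera): "mask" (384x512 bool, what is visible of it) and "uv" ([column, row] in pixels, amid what is visible of it).
- eyes.place_of(name, camera): "uv" ([column, row] in pixels: a listed point, or the origin of a listed thing).
The state is a dict: "clock": time; "joint_positions": joint angles; "joint_velocities": joint speeds; "tau": joint torques, N m; "ee_pos": TCP position; "ee_rot": TCP orientation; "wrist_force": force on the tool from outside, world axes, zero at the start; "torque": the same for the moment, N m; "gripper_width": finger opening in m; "grasp_force": force on a finger pad.
Only numpy, scipy, OpenCV 4.12 (cv2) and the standard library are available. Lean on these libraries where they do the work, as an engineer would, in place of code of your own. Each camera call takes 0.05 s, during which the arm holds its last target. There are 200 camera calls.

## Working session

There is one attempt and no reset: what is moved stays moved. The work goes in short steps, Python scripts to look and compute and a tool call to move; the robot and the scene stay as the last step left them, time stands still between calls to the robot, and variables do not carry over. Pictures are saved under pics/ and viewed, at most 10 in all, crops included, and the job is handed in when it is done.

Besides the shell and the picture viewer there is one more tool, called after "Emit:" in YAML: its name, and indented under it one key for each argument. carry_out: Moves the arm, as the interface text tells. Its arguments: {"type":"object","properties":{"rows":{"type":"array","items":{"type":"array","items":{"type":"number"}}}},"required":["rows"]}

```bash
mkdir -p pics
cat > h.py <<'E'
import numpy as np, cv2
from rig import env, eyes
def cam(f):
    R=cv2.Rodrigues(np.array(f["rvec"],float))[0]; t=np.array(f["tvec"],float).ravel()
    fl=f["color"].shape[0]/2/np.tan(np.radians(f["fovy"])/2)
    return R,t,fl
def cloud(f):
    R,t,fl=cam(f); z=f["range_z"]; v,u=np.mgrid[:z.shape[0],:z.shape[1]]
    P=np.stack([(u-f["cx"])/fl*z,(v-f["cy"])/fl*z,z],-1)
    return (P-t)@R
def ray_at(f,uv,h):
    R,t,fl=cam(f); o=-R.T@t; d=R.T@np.array([(uv[0]-f["cx"])/fl,(uv[1]-f["cy"])/fl,1])
    return o+d*(h-o[2])/d[2]
E
python3 - <<'E'
from h import *
s=env.read_state(); print(s["ee_pos"],s["ee_rot"],s["wrist_force"],s["clock"],s["gripper_width"],env.grasp_offset)
for c in("scene","top"):
    f=eyes.grab_frame(c); cv2.imwrite(f"pics/{c}0.png",f["color"][...,::-1]); P=cloud(f)
    for n in("red","blue","yellow","green"):
        for r in eyes.place_of(n+"_top",c)[:3]:
            u,v=map(round,r["uv"]); print(c,n,round(r["p"],2),u,v,np.round(P[v,u],4),np.round(ray_at(f,r["uv"],.091),4),f["color"][v,u])
E
```

```text
[ 0.21888735 -0.55804415  0.23043069] [-3.08525951e+00 -5.83409327e-01  5.42075109e-04] [ 0.45938307 -0.22551222 -0.10791132] 0.0 0.08503377337368134 0.0187
scene red 0.69 274 196 [0.622  0.0153 0.0858] [0.6278 0.0099 0.091 ] [128   0   2]
scene blue 0.45 239 177 [0.4971 0.0111 0.0892] [0.4981 0.0105 0.091 ] [  4  65 181]
scene yellow 0.74 175 299 [ 0.6838 -0.3645  0.0676] [ 0.6996 -0.3742  0.091 ] [229 112 155]
scene yellow 0.72 253 264 [ 0.736  -0.1844  0.0684] [ 0.7523 -0.2003  0.091 ] [  0 154 154]
scene yellow 0.66 209 289 [ 0.7172 -0.2996  0.0691] [ 0.7326 -0.3119  0.091 ] [230 112 149]
scene green 0.55 189 213 [ 0.5136 -0.1814  0.0895] [ 0.5168 -0.183   0.091 ] [  0 139  45]
top red 0.54 243 189 [0.6048 0.022  0.0901] [0.604 0.022 0.091] [179  29  26]
top blue 0.54 390 228 [ 0.5038 -0.4241  0.0234] [ 0.4967 -0.3971  0.091 ] [162 124  81]
top blue 0.45 246 229 [0.4885 0.0118 0.0898] [0.4881 0.0121 0.091 ] [ 36  80 175]
top yellow 0.63 314 146 [ 0.746  -0.192   0.0703] [ 0.7393 -0.1875  0.091 ] [ 40 157 153]
top yellow 0.54 375 165 [ 0.688  -0.3742  0.0704] [ 0.6812 -0.3671  0.091 ] [237 134 170]
top yellow 0.48 347 153 [ 0.7249 -0.2916  0.0703] [ 0.7186 -0.2867  0.091 ] [230 126 158]
top green 0.59 312 225 [ 0.5022 -0.1765  0.0881] [ 0.503  -0.1766  0.091 ] [ 46 140  65]
```

Run:
```python
import cv2,numpy as np
a=cv2.imread("pics/scene0.png");b=cv2.imread("pics/top0.png")
cv2.imwrite("pics/both.png",cv2.resize(np.vstack([a[100:350],b[90:330]]),None,fx=1.2,fy=1.2))
```

```text
(no output)
```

View pics/both.png

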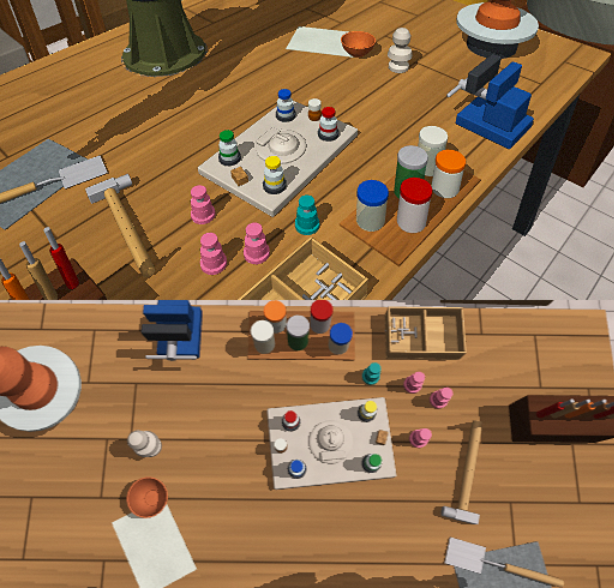

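The gauges stand on the relief panel, in scene-camera pixels: blue (239,177), red (274,196), green (189,213), yellow (227,233). Look-alikes are three pink (168,270), (175,310), (213,302), one turquoise (256,278), and the paint pots (310,270), (345,270). By the description, the right ones are those with red, blue and yellow caps on the panel. Next I measure the caps by colour and height in both views, with a close crop.

```bash
cat > m.py <<'E'
from h import *
H={"red":(174,8),"blue":(100,125),"yellow":(22,35),"green":(55,90)}
def caps(names=H):
    out={}
    for c in("scene","top"):
        f=eyes.grab_frame(c); P=cloud(f); hsv=cv2.cvtColor(f["color"],cv2.COLOR_RGB2HSV); h,s=hsv[...,0],hsv[...,1]
        reg=(P[...,0]>.44)&(P[...,0]<.68)&(P[...,1]>-.24)&(P[...,1]<.07)&(P[...,2]>.068)&(P[...,2]<.11)&(s>110)
        for n in names:
            a,b=H[n]; m=reg&(((h>=a)|(h<=b)) if a>b else ((h>=a)&(h<=b)))
            p=P[m]
            if len(p)<10: print(c,n,"few",len(p));continue
            zt=np.percentile(p[:,2],85) ; q=p[p[:,2]>zt-.005]
            out[c,n]=q
            print(c,n,len(p),"ztop",np.round(np.median(q[:,2]),4),"mid",np.round((np.percentile(q,3,0)+np.percentile(q,97,0))/2,4)[:2],"mean",np.round(q.mean(0)[:2],4),"ext",np.round(np.ptp(q,0),3)[:2])
        out[c]=f
    return out
if __name__=="__main__":
    o=caps()
    a=cv2.resize(o["scene"]["color"][160:260,160:300],None,fx=4,fy=4,interpolation=2)
    b=cv2.resize(o["top"]["color"][160:260,215:335],None,fx=2,fy=2,interpolation=2)
    im=np.zeros((400,800,3),np.uint8); im[:,:560]=a; im[:200,560:]=b[:,:240]; cv2.imwrite("pics/crop1.png",im[...,::-1])
E
python3 m.py
```

```text
scene red 88 ztop 0.0898 mid [0.6138 0.0221] mean [0.6135 0.0217] ext [0.03  0.031]
scene blue 75 ztop 0.0891 mid [0.4921 0.0055] mean [0.4932 0.0054] ext [0.027 0.029]
scene yellow 118 ztop 0.0905 mid [ 0.6404 -0.172 ] mean [ 0.6408 -0.1724] ext [0.03  0.028]
scene green 95 ztop 0.0895 mid [ 0.5106 -0.1806] mean [ 0.5108 -0.1812] ext [0.029 0.028]
top red 76 ztop 0.0912 mid [0.6117 0.025 ] mean [0.6113 0.0256] ext [0.027 0.026]
top blue 78 ztop 0.0913 mid [0.49  0.009] mean [0.4901 0.0087] ext [0.026 0.023]
top yellow 80 ztop 0.0931 mid [ 0.6386 -0.169 ] mean [ 0.638  -0.1685] ext [0.027 0.026]
top green 77 ztop 0.0917 mid [ 0.5074 -0.1762] mean [ 0.5071 -0.1768] ext [0.026 0.026]
```

View pics/crop1.png

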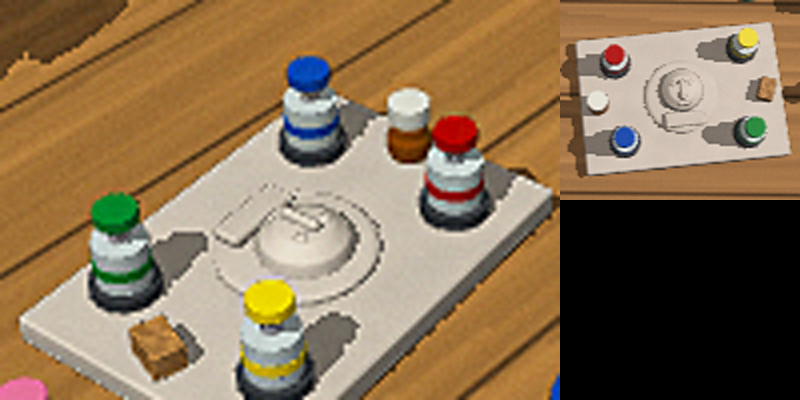

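The crop confirms the right gauges: red at top right, blue at the back, yellow in front, green on the left, with the jar and cork between them.

```bash
cat > go.py <<'E'
import sys
from h import *
s=env.read_state(); R=cv2.Rodrigues(np.array(s["ee_rot"]))[0]
T={"red":(.6127,.0235),"blue":(.491,.007),"yellow":(.6395,-.1705)}[sys.argv[1]]
d=np.array([*T,float(sys.argv[2])])-s["ee_pos"]
print("t",s["clock"],"pos",s["ee_pos"],"F",s["wrist_force"],"w",s["gripper_width"]); print("R",R.round(3)); print("tool cm",(R.T@d*100).round(2))
E
python3 go.py red .15
```

```text
t 0.6 pos [ 0.21910379 -0.55859287  0.23131252] F [-0.09289796 -0.70860636  0.23330968] w 0.0851698334165793
R [[ 0.931  0.365  0.   ]
 [ 0.365 -0.931 -0.   ]
 [ 0.     0.    -1.   ]]
tool cm [ 57.9  -39.82   8.13]
```

Emit:
carry_out:
  rows:
    - [0,2.9,-2,0,0]
    - [0,2.9,-2,0,0]
    - [0,2.9,-2,0,0]
    - [0,2.9,-2,0,0]
    - [0,2.9,-2,0,0]
    - [0,2.9,-2,0,0]
    - [0,2.9,-2,0,0]
    - [0,2.9,-2,0,0]
    - [0,2.9,-2,0,0]
    - [0,2.9,-2,0,0]

```text
clock: 1.6
ee_pos: [0.4167, -0.2653, 0.2315]
ee_rot: [3.087, 0.584, 0.001]
wrist_force: [0.3, -0.1, -0.5]
gripper_width: -0.0002
grasp_force: 0.0
```

Emit:
carry_out:
  rows:
    - [0,2.9,-2,0,0]
    - [0,2.9,-2,0,0]
    - [0,2.9,-2,0,0]
    - [0,2.9,-2,0,0]
    - [0,2.9,-2,0,0]
    - [0,2.9,-2,0,0]
    - [0,2.9,-2,0,0]
    - [0,2.9,-2,0,0]
    - [0,2.9,-2,0,0]
    - [0,2.9,-2,0,0]

```text
clock: 2.6
ee_pos: [0.6137, 0.0269, 0.2314]
ee_rot: [3.087, 0.584, 0.0]
wrist_force: [0.4, 0.1, -0.3]
gripper_width: -0.0004
grasp_force: 0.0
```

```bash
python3 go.py red .11
```

```text
t 2.6 pos [0.61367858 0.02693842 0.23138155] F [ 0.44381118  0.08981604 -0.30810655] w -0.0003878812538752625
R [[ 0.931  0.365  0.   ]
 [ 0.365 -0.931 -0.   ]
 [ 0.     0.    -1.   ]]
tool cm [-0.22  0.28 12.14]
```

Emit:
carry_out:
  rows:
    - [0,-0.1,0.1,2,0]
    - [0,-0.1,0.2,3,0]
    - [0,0,0,3,0]
    - [0,0,0,2.5,0]
    - [0,0,0,1,0]
    - [0,0,0,0,0]

```text
clock: 3.2
ee_pos: [0.611, 0.022, 0.1149]
ee_rot: [-3.086, -0.584, 0.004]
wrist_force: [-0.1, 0.0, 1.0]
gripper_width: -0.0001
grasp_force: 0.0
```

```bash
python3 go.py red .083
python3 - <<'E'
from h import *
a=eyes.grab_frame("scene")["color"][130:230,200:340];b=eyes.grab_frame("top")["color"][140:240,190:290]
im=np.hstack([cv2.resize(a,None,fx=3.3,fy=3.3,interpolation=2),cv2.resize(b,None,fx=3.3,fy=3.3,interpolation=2)]);cv2.imwrite("pics/red1.png",im[...,::-1])
E
```

```text
t 3.2 pos [0.61103807 0.02202724 0.11494339] F [-0.06620626  0.00724185  1.01419168] w -5.1687189638021935e-05
R [[ 0.931  0.365 -0.003]
 [ 0.365 -0.931 -0.   ]
 [-0.003 -0.001 -1.   ]]
tool cm [ 0.22 -0.07  3.19]
```

View pics/red1.png

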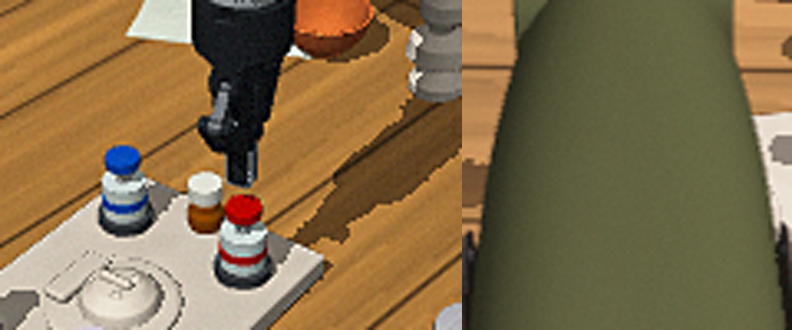

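The scene view shows the shut fingertips (about pixel 273,186) straight above the red cap (274,191). The top view is blocked by the arm.

Emit:
carry_out:
  rows:
    - [0,0.2,0,0.8,0]
    - [0,0,0,0.8,0]
    - [0,0,0,0.2,0]
    - [0,0,0,0.2,0]
    - [0,0,0,0.2,0]
    - [0,0,0,0,0]
    - [0,0,0,0,0]

```text
clock: 4.0
ee_pos: [0.6141, 0.0228, 0.0944]
ee_rot: [-3.087, -0.584, -0.0]
wrist_force: [0.8, 0.7, 0.2]
gripper_width: -0.0
grasp_force: 0.0
```

Emit:
carry_out:
  rows:
    - [0,0,0,0.15,0]
    - [0,0,0,0.15,0]
    - [0,0,0,0.1,0]

```text
clock: 4.3
ee_pos: [0.6142, 0.0228, 0.0903]
ee_rot: [3.087, 0.584, 0.0]
wrist_force: [0.1, 0.4, 1.2]
gripper_width: -0.0004
grasp_force: 0.9
```

Run:
```python
from m import *
print(env.read_state()["ee_pos"],env.read_state()["wrist_force"])
o=caps(["red"])
```

```text
[0.6141556  0.02280054 0.09033348] [0.1240629  0.35154193 1.23578382]
scene red 45 ztop 0.087 mid [0.6153 0.02  ] mean [0.6174 0.0155] ext [0.027 0.026]
top red few 0
```

Emit:
carry_out:
  rows:
    - [0,0,0,0.15,0]
    - [0,0,0,0.15,0]
    - [0,0,0,0,0]
    - [0,0,0,0,0]

```text
clock: 4.8
ee_pos: [0.614, 0.0228, 0.0871]
ee_rot: [-3.087, -0.584, 0.0]
wrist_force: [-0.7, 0.7, 1.0]
gripper_width: -0.0002
grasp_force: 0.0
```

Emit:
carry_out:
  rows:
    - [0,0,0,0.15,0]
    - [0,0,0,0.15,0]
    - [0,0,0,0.1,0]
    - [0,0,0,0,0]
    - [0,0,0,0,0]
    - [0,0,0,0,0]

```text
clock: 5.4
ee_pos: [0.6141, 0.0228, 0.0832]
ee_rot: [-3.087, -0.584, 0.0]
wrist_force: [-0.5, -0.2, 0.8]
gripper_width: -0.0001
grasp_force: 0.0
```

Run:
```python
from m import *
print(env.read_state()["ee_pos"],env.read_state()["wrist_force"])
o=caps(["red","blue"])
a=o["scene"]["color"][150:230,220:320];im=cv2.resize(a,None,fx=6,fy=6,interpolation=2);cv2.imwrite("pics/red2.png",im[...,::-1])
```

```text
[0.61408271 0.0228163  0.0832019 ] [-0.52313221 -0.17724865  0.75385318]
scene red 44 ztop 0.081 mid [0.6158 0.0192] mean [0.6175 0.0158] ext [0.029 0.025]
scene blue 85 ztop 0.0897 mid [0.5517 0.0108] mean [0.5102 0.0067] ext [0.144 0.039]
top red few 0
top blue few 0
```

View pics/red2.png

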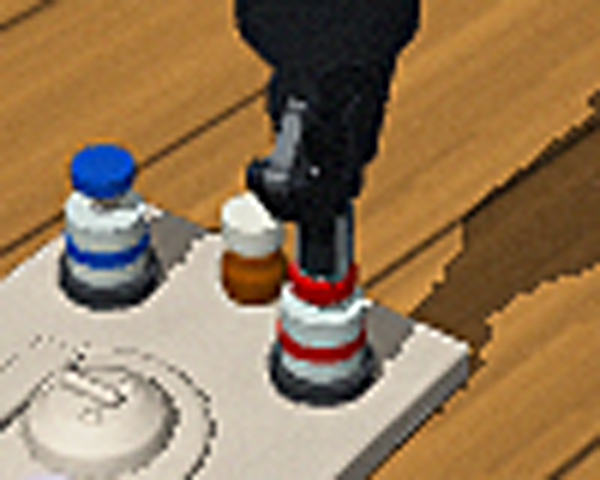

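The red cap (scene pixel 274,197) is about 9 mm down and its stem has mostly gone. The gauge is upright and the jar untouched. Now lift and go to blue.

Emit:
carry_out:
  rows:
    - [0,0,0,-0.5,0]
    - [0,0,0,-1.5,0]
    - [0,0,0,-2,0]
    - [0,0,0,-2,0]
    - [0,0,0,0,0]

```text
clock: 6.0
ee_pos: [0.6163, 0.0229, 0.1467]
ee_rot: [3.086, 0.584, 0.008]
wrist_force: [0.4, 0.4, -0.2]
gripper_width: -0.0
grasp_force: 0.0
```

```bash
python3 go.py blue .115; python3 -c "
from m import *
caps(['red','blue'])"
```

```text
t 6.0 pos [0.61627402 0.02290272 0.14666059] F [ 0.39236563  0.3782876  -0.20191403] w -2.4729912862061404e-05
R [[ 0.931  0.365  0.005]
 [ 0.365 -0.931  0.   ]
 [ 0.005  0.002 -1.   ]]
tool cm [-12.26  -3.1    3.1 ]
scene red 86 ztop 0.0816 mid [0.6136 0.0232] mean [0.6134 0.022 ] ext [0.028 0.03 ]
scene blue 75 ztop 0.089 mid [0.493  0.0063] mean [0.4936 0.0052] ext [0.029 0.028]
top red few 0
top blue few 0
```

Emit:
carry_out:
  rows:
    - [0,-2,-0.5,0,0]
    - [0,-2.5,-0.6,0,0]
    - [0,-2.5,-0.6,0,0]
    - [0,-2.5,-0.6,0,0]
    - [0,-1.5,-0.4,0,0]
    - [0,-1,-0.3,0,0]
    - [0,0,0,1.2,0]
    - [0,0,0,1.2,0]
    - [0,0,0,0.7,0]
    - [0,0,0,0,0]

```text
clock: 7.1
ee_pos: [0.4907, 0.007, 0.1104]
ee_rot: [-3.086, -0.584, 0.005]
wrist_force: [-0.5, -0.1, -0.0]
gripper_width: -0.0
grasp_force: 0.0
```

```bash
python3 go.py blue .083
python3 - <<'E'
from h import *
a=eyes.grab_frame("scene")["color"][140:220,200:300];im=cv2.resize(a,None,fx=6,fy=6,interpolation=2);cv2.imwrite("pics/blue1.png",im[...,::-1])
E
```

```text
t 7.1 pos [0.49067553 0.00697957 0.11035371] F [-0.51302982 -0.07093506 -0.03223401] w -2.8812197010262502e-05
R [[ 0.931  0.365 -0.003]
 [ 0.365 -0.931 -0.   ]
 [-0.003 -0.001 -1.   ]]
tool cm [0.04 0.01 2.74]
```

View pics/blue1.png

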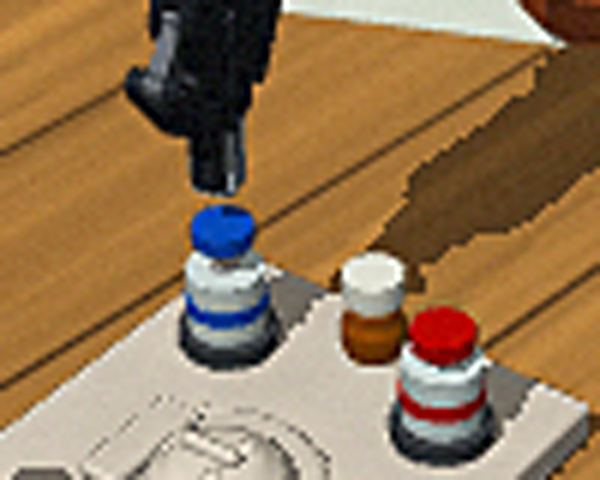

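The fingertips (scene 236,171) hang centred over the blue cap (237,177). The red cap stays sunk at (274,196).

Emit:
carry_out:
  rows:
    - [0,0,0,0.8,0]
    - [0,0,0,0.5,0]
    - [0,0,0,0.2,0]
    - [0,0,0,0.15,0]
    - [0,0,0,0.15,0]
    - [0,0,0,0.15,0]
    - [0,0,0,0.15,0]
    - [0,0,0,0,0]

```text
clock: 7.95
ee_pos: [0.4913, 0.0069, 0.0912]
ee_rot: [-3.087, -0.584, 0.0]
wrist_force: [-0.2, 0.5, -0.0]
gripper_width: -0.0001
grasp_force: 0.0
```

Emit:
carry_out:
  rows:
    - [0,0,0,0.15,0]
    - [0,0,0,0.15,0]
    - [0,0,0,0.15,0]
    - [0,0,0,0.15,0]
    - [0,0,0,0,0]
    - [0,0,0,0,0]
    - [0,0,0,0,0]

```text
clock: 8.65
ee_pos: [0.4913, 0.0069, 0.0852]
ee_rot: [-3.087, -0.584, 0.0]
wrist_force: [-0.2, 0.4, 0.7]
gripper_width: 0.0001
grasp_force: 0.0
```

```bash
python3 -c "
from m import *
s=env.read_state();print(s['ee_pos'],s['wrist_force'])
caps(['blue'])"
```

```text
[0.491273   0.00690079 0.08516936] [-0.20714756  0.41035372  0.67126413]
scene blue 55 ztop 0.104 mid [0.4972 0.0015] mean [ 0.4982 -0.0016] ext [0.015 0.02 ]
top blue few 0
```

Two more millimetres, then lift and check.

Emit:
carry_out:
  rows:
    - [0,0,0,0.1,0]
    - [0,0,0,0.1,0]
    - [0,0,0,0,0]
    - [0,0,0,0,0]
    - [0,0,0,0,0]

```text
clock: 9.25
ee_pos: [0.4914, 0.0069, 0.0833]
ee_rot: [-3.087, -0.584, 0.0]
wrist_force: [-0.8, -0.4, 0.2]
gripper_width: -0.0002
grasp_force: 0.0
```

Emit:
carry_out:
  rows:
    - [0,0,0,-0.5,0]
    - [0,0,0,-1.5,0]
    - [0,0,0,-2,0]
    - [0,0,0,-2,0]
    - [0,0,0,-2,0]
    - [0,0,0,0,0]

```text
clock: 9.85
ee_pos: [0.4935, 0.0069, 0.1662]
ee_rot: [3.086, 0.584, 0.008]
wrist_force: [0.3, 0.2, -0.4]
gripper_width: -0.0001
grasp_force: 0.0
```

```bash
python3 go.py yellow .115;python3 -c "
from m import *
o=caps()
a=o['scene']['color'][150:250,170:300];im=cv2.resize(a,None,fx=5,fy=5,interpolation=2);cv2.imwrite('pics/blue2.png',im[...,::-1])"
```

```text
t 9.85 pos [0.49347791 0.0069451  0.16621063] F [ 0.28972413  0.23658249 -0.42727394] w -0.00011404175437871495
R [[ 0.931  0.365  0.005]
 [ 0.365 -0.931  0.   ]
 [ 0.005  0.002 -1.   ]]
tool cm [ 7.09 21.84  5.19]
scene red 86 ztop 0.0817 mid [0.6132 0.0218] mean [0.6136 0.0214] ext [0.027 0.03 ]
scene blue 73 ztop 0.0814 mid [0.4931 0.0059] mean [0.4934 0.0052] ext [0.027 0.028]
scene yellow 119 ztop 0.0908 mid [ 0.6398 -0.1722] mean [ 0.6404 -0.1721] ext [0.028 0.03 ]
scene green 94 ztop 0.0898 mid [ 0.5097 -0.1814] mean [ 0.5105 -0.1815] ext [0.029 0.029]
top red few 0
top blue few 0
top yellow 80 ztop 0.093 mid [ 0.638  -0.1691] mean [ 0.6381 -0.1693] ext [0.028 0.026]
top green 77 ztop 0.0917 mid [ 0.5074 -0.1775] mean [ 0.5075 -0.1774] ext [0.026 0.026]
```

View pics/blue2.png

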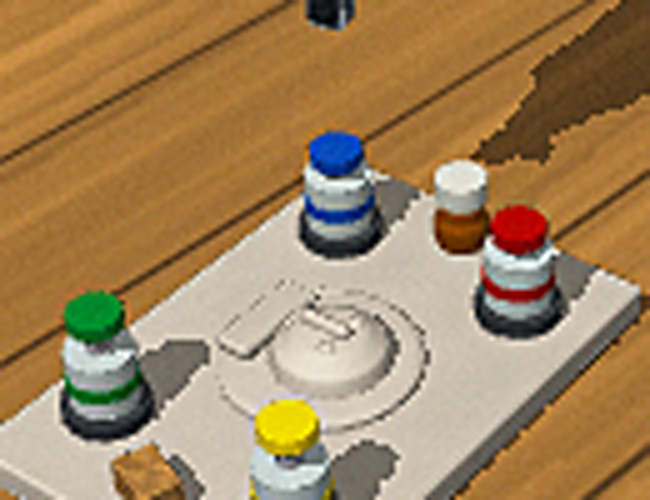

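Blue (scene 237,181) and red (274,196) are both about 8 mm down. Green and yellow are untouched and still fully up. On to yellow.

Emit:
carry_out:
  rows:
    - [0,0.7,2.2,0,0]
    - [0,0.8,2.4,0,0]
    - [0,0.8,2.5,0,0]
    - [0,0.8,2.5,0,0]
    - [0,0.8,2.5,0,0]
    - [0,0.8,2.5,0,0]
    - [0,0.8,2.5,0,0]
    - [0,0.8,2.5,0,0]
    - [0,0.8,2.3,0,0]
    - [0,0.2,0,0,0]

```text
clock: 10.95
ee_pos: [0.64, -0.1725, 0.1612]
ee_rot: [3.088, 0.58, -0.002]
wrist_force: [-0.1, -0.7, -0.1]
gripper_width: -0.0001
grasp_force: 0.0
```

Emit:
carry_out:
  rows:
    - [0,0,0,1.5,0]
    - [0,0,0,2,0]
    - [0,0,0,1.5,0]
    - [0,0,0,0.5,0]
    - [0,0,0,0,0]

```text
clock: 11.45
ee_pos: [0.6382, -0.1697, 0.107]
ee_rot: [-3.086, -0.584, 0.004]
wrist_force: [1.1, -0.9, -0.9]
gripper_width: -0.0001
grasp_force: 0.0
```

```bash
python3 go.py yellow .083
python3 - <<'E'
from h import *
a=eyes.grab_frame("scene")["color"][185:265,175:275];im=cv2.resize(a,None,fx=6,fy=6,interpolation=2);cv2.imwrite("pics/yel1.png",im[...,::-1])
E
```

```text
t 11.45 pos [ 0.63823628 -0.16974231  0.10695599] F [ 1.09799145 -0.87824366 -0.8780057 ] w -9.274996915625086e-05
R [[ 0.931  0.365 -0.002]
 [ 0.365 -0.931  0.001]
 [-0.002 -0.002 -1.   ]]
tool cm [0.09 0.12 2.4 ]
```

View pics/yel1.png

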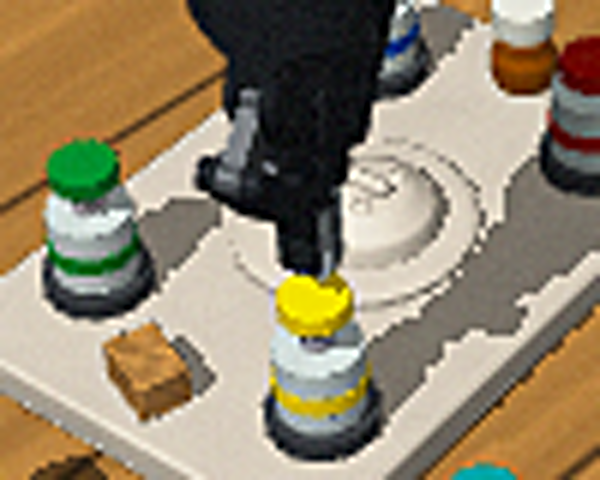

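The fingertips (scene 227,230) are just above the yellow cap (227,235), clear of green and the cork.

Emit:
carry_out:
  rows:
    - [0,0.1,0.1,0.6,0]
    - [0,0,0,0.4,0]
    - [0,0,0,0.2,0]
    - [0,0,0,0.15,0]
    - [0,0,0,0.15,0]
    - [0,0,0,0.15,0]
    - [0,0,0,0.15,0]
    - [0,0,0,0,0]

```text
clock: 12.3
ee_pos: [0.6407, -0.1709, 0.0903]
ee_rot: [3.087, 0.584, 0.0]
wrist_force: [0.4, 1.0, -0.7]
gripper_width: -0.0001
grasp_force: 0.0
```

Emit:
carry_out:
  rows:
    - [0,0,0,0.15,0]
    - [0,0,0,0.15,0]
    - [0,0,0,0.15,0]
    - [0,0,0,0.15,0]
    - [0,0,0,0,0]
    - [0,0,0,0,0]
    - [0,0,0,0,0]
    - [0,0,0,0,0]

```text
clock: 13.1
ee_pos: [0.6405, -0.1709, 0.0842]
ee_rot: [-3.087, -0.584, 0.0]
wrist_force: [-1.0, 0.2, -0.1]
gripper_width: 0.0001
grasp_force: 0.0
```

Emit:
carry_out:
  rows:
    - [0,0,0,-0.5,0]
    - [0,0,0,-1.5,0]
    - [0,0,0,-2,0]
    - [0,0,0,-3,0]
    - [0,0,0,-3,0]
    - [0,0,0,0,0]
    - [0,0,0,0,0]

```text
clock: 13.8
ee_pos: [0.6416, -0.1711, 0.1865]
ee_rot: [3.085, 0.584, 0.005]
wrist_force: [-0.2, 0.8, -0.3]
gripper_width: 0.0001
grasp_force: 0.0
```

```bash
python3 -c "
from m import *
o=caps()
a=o['scene']['color'][150:270,170:300];im=cv2.resize(a,None,fx=5,fy=5,interpolation=2);cv2.imwrite('pics/end.png',im[...,::-1])"
```

```text
scene red 86 ztop 0.082 mid [0.613  0.0219] mean [0.6137 0.0217] ext [0.029 0.031]
scene blue 59 ztop 0.0822 mid [0.4972 0.0054] mean [0.4973 0.0061] ext [0.021 0.03 ]
scene yellow 119 ztop 0.0829 mid [ 0.6405 -0.1721] mean [ 0.6407 -0.1726] ext [0.03  0.031]
scene green 93 ztop 0.0894 mid [ 0.5094 -0.1807] mean [ 0.5103 -0.1813] ext [0.029 0.029]
top red 76 ztop 0.0837 mid [0.611  0.0251] mean [0.611  0.0252] ext [0.028 0.024]
top blue 79 ztop 0.0847 mid [0.4905 0.009 ] mean [0.4901 0.0094] ext [0.026 0.023]
top yellow 35 ztop 0.0845 mid [ 0.6396 -0.1643] mean [ 0.6409 -0.1631] ext [0.021 0.015]
top green few 0
```

View pics/end.png

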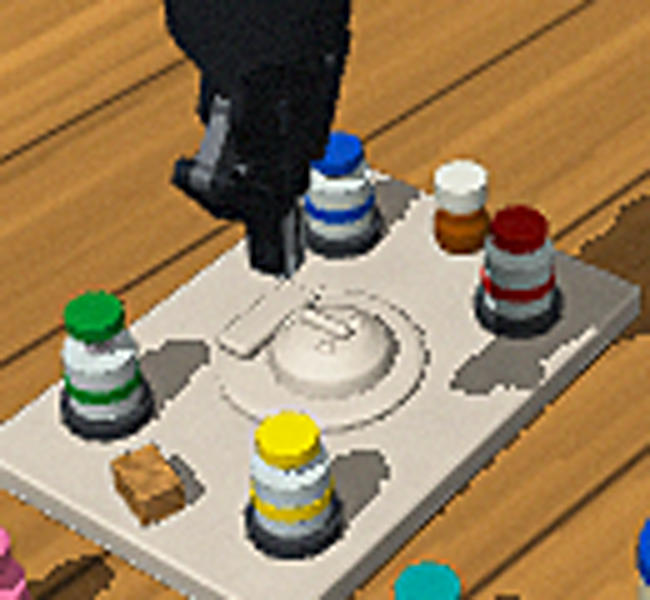

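The red (274,196), blue (238,181) and yellow (227,238) caps are each about 8 mm down. Green (189,213) is still up, and nothing has shifted. Handing in.

```bash
python3 -c "
from rig import env
print(env.job_done())"
```

```text
the job is handed in; nothing more can be done
None
```

I pressed the red, blue and yellow caps in that order, each to about 8 mm by the cameras, left green untouched with no gauge visibly shifted, and handed the job in; no verdict came back.

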